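Draw a spring gauge to its marker in the luthier's test bed

ROBOT

A 6-joint arm with a two-finger parallel gripper is mounted at the origin on the work surface. World frame = base frame: x ahead of the robot, y to its left, z up, the work surface at z = 0. Lengths are in m, angles in rad, forces in N, time in s.
With the tool pointing down it reaches from about 0.25 to 0.775 m from the base axis. Payload 8.9 kg.
Tool frame: the origin (TCP) lies at the very end of the fingers, on their centre line; the grasp point (between the pads) lies 19 mm behind it; z points along the fingers, y is the line along which they close (so a half turn about z gives the same grasp; the last joint's range is limited). The gripper opens to 85 mm and grips with 20 to 120 N. Pads are 22 mm wide; open, the fingers measure 114 mm over their backs; the gripper's body (76 mm by 85 mm) begins 54 mm behind the grasp point. The pads swing forward as they close: fully open they stand 13 mm farther back than shut.
Start: joints at [-1.465, 0.291, -0.153, 1.127, 0, 1.431], TCP at [0.127, -0.509, 0.231] pointing down, gripper open.
Joint ranges: [-2.52, 2.52], [-0.91, 1.74], [-1.3, 1.37], [-1.96, 2.02], [-1.52, 1.47], [-3.14, 3.14]. Speed limits (rad/s): [2.22, 2.22, 2.79, 3.14, 3.14, 3.14].

INTERFACE

Orientations are given as a rotation vector (axis times angle).
In Python, from workcell import * gives the robot as it stands.
- The arm moves only by the shell command python3 -m inch 'ROWS' [FORCE]. ROWS is JSON, a list of rows, each a list of 3 entries, a list of its own where there are three numbers: the finger opening in m, from 0 to 0.0854, then the shift along the tool's x, y, z in m, then the turn about the tool's z in degrees. A call has 1 to 10 rows; each row is the pose to reach, as a shift and turn from the pose commanded when the call began, along the tool's axes at that moment; what a row does not reach only later rows make up. A row lasts 1/10 s, in which the tool goes at most 50 mm and 8.59 degrees, less where a joint would pass 70% of its speed; a pose out of reach is approached as far as the arm can. A call with a gripper value outside its range is refused whole. The fingers move at their own pace and stop on an object; FORCE is the grip in N (left out, the last holds). Time passes only in rows, so rows that repeat a pose let the fingers close. It gives the time, the measured TCP pose, the force, the opening and the grip force at its end, in the units of the state.
- sense(): the state, without advancing time (a new reading comes with each control period).
- camera(name): name is "side" or "top" or "wrist"; returns the picture (384x512x3 uint8, red, green, blue); there is no depth.
- calibration(name): a dict with "camera_matrix" (3x3 intrinsics, pixels), "world_to_cam" (4x4, takes a point from world to camera coordinates); the wrist camera has in their place "hand_eye" (4x4, takes a point from camera to tool coordinates, whose origin is the TCP and whose axes are the flange's). Camera axes: x right, y up, looking along -z (the intrinsics and any distortion apply to the point x, -y, -z); pixel columns grow to the right and rows downward; lengths in m; the calibration is good to about 2 mm. A picture is of the moment at which its call begins: read the wrist's pose just before it. calibration takes no time and is no camera call.
- hand_in(): hands the job in; it is judged then, once.
The state is a dict: "t": time; "joints": joint angles; "qd": joint speeds; "joint_torque": joint torques, N m; "eef_pos": TCP position; "orientation": TCP orientation; "force": force on the tool from outside, world axes, zero at the start; "moment": the same for the moment, N m; "grip_width": opening from 0.0 (shut) to 1.0 (fully open); "gripper_force": force on a finger pad.
Only numpy, scipy, OpenCV 4.12 (cv2) and the standard library are available. Lean on these libraries where they do the work, as an engineer would, in place of code of your own. Each camera call takes 0.05 s, during which the arm holds its last target. There are 200 camera calls.

TASK

Lift the loose cover plate off the test bed and lay it flat, handle up, on the cork mat, then lay the spring gauge in the bed's trough with its draw handle towards the robot's side and let go of it. Take it again by the handle, draw it out until the middle of the handle is level with the pointer of the marker and keep it there for about a second, then ease it fully home without letting it snap back. Leave the other things on the bench where they are.

Things in the scene. Friction and masses are not known exactly. Their poses are not given: they have to be found in the camera images.
- bed: Fixed test bed. Origin on the bench top under the trough's centre; -x runs along the draw lane to the robot's side. Base plate x -230..80, y +-75, top z 10 mm. Trough for the gauge: inside x +-59, y +-23 mm, floor z 10; side walls 6 mm thick, top z 24; end walls 10 mm thick, top z 42, the -x one with a 16 mm slot for the rod. Pins 6 mm thick, 8 mm tall on the end walls at (64,-19), (-64,19) mm.
- cover: Loose aluminium cover plate 150 x 62 x 5 mm, about 0.18 kg, resting at first on the bed's end walls, its two 9 mm holes over the pins. Origin: centre of its underside; x along its length, z up. Dark steel bridge handle in the middle on top: bar 64 mm along x, 12 mm wide, from 15 to 29 mm above the underside.
- gauge: Spring gauge (grey housing 110 x 40 x 44 mm along x, y, z with a paper scale on top), 0.25 to 0.5 kg, lying loose on the bench. Origin: centre of the housing's underside; z up. From its -x end comes an 8 mm rod, axis 24 mm above the underside, with a black draw handle.
- handle (a point): Centre of the gauge's draw handle: black block 20 mm thick (x), 28 mm wide (y), 36 mm tall (z). At home 120 mm from the gauge's origin along its -x and 24 mm above its underside; axes as the gauge's.
- draw (a joint): How far the handle is drawn out of the gauge, m: 0 home, at most 0.08. Spring force about 1.2 N at home, plus 1.3 N per 10 mm.
- marker: Steel marker block 14 x 12 mm, 18 mm tall with a 10 mm knob on top, fixed on the base plate beside the draw lane, on the bed's +y side; its place along the lane differs. Axes: the bed's. Origin: on the base plate, 62 mm from the lane's middle, in line with its pointer, a 4 mm thin bar that reaches 8 mm towards the lane.
- marker_tip (a point): Tip of the marker's pointer, 8 mm above the base plate, 54 mm from the lane's middle line. The handle is level with it when both have the same x in the bed's frame.
- mat: Cork mat 190 x 130 mm (x, y), 3 mm thick, fixed on the bench. Origin: centre of its underside.
- glue: Bystander: white plastic bottle, 44 mm across, 110 mm tall. Origin: centre of its underside.
- pickup: Bystander: black guitar pickup 36 x 84 mm, 18 mm tall. Origin: centre of its underside.
- driver: Bystander: screwdriver with a red handle, 190 mm long, lying.
- sander: Bystander: cork sanding block 70 x 110 mm, 35 mm tall. Origin: centre of its underside.
There are look-alikes about, which are no part of the job. What is shaped like the gauge but pink or red is not meant.

How it is judged:
On the way, in this order (a step that is already met when the one before it is completed fails the run):
1. the cover plate lies flat, handle up, on the cork mat, released (x of cover in the frame of mat between -0.095 and 0.095 m and y of cover in the frame of mat between -0.065 and 0.065 m and height (world z) of cover below 0.008 m and angle between cover's own z axis and vertical below 0.08 rad and contact force between the fingers and cover below 0.1 N), for 0.2 s.
2. the gauge lies down in the trough, handle towards -x, released (x of gauge in the frame of bed between -0.008 and 0.008 m and y of gauge in the frame of bed between -0.006 and 0.006 m and z of gauge in the frame of bed between 0.006 and 0.014 m and angle between gauge's own z axis and vertical below 0.07 rad and angle between the x axis of gauge and the x axis of bed, either way round below 0.09 rad and x of handle in the frame of bed below -0.1 m and contact force between the fingers and gauge below 0.1 N), for 0.2 s.
3. the handle's middle is held level with the marker's pointer (within 5 mm) for 0.6 s, the gauge lying in the trough (x of gauge in the frame of bed between -0.008 and 0.008 m and y of gauge in the frame of bed between -0.006 and 0.006 m and z of gauge in the frame of bed between 0.006 and 0.014 m and angle between gauge's own z axis and vertical below 0.07 rad and angle between the x axis of gauge and the x axis of bed, either way round below 0.09 rad and x of handle in the frame of marker between -0.005 and 0.005 m), for 0.6 s.
4. the handle is back home (value of joint draw below 0.004 m), for 0.1 s.
At the end, for the whole second after the job is handed in: Cover flat (0.08 rad), handle up, on the mat, its centre inside the mat's outline; gauge level in the trough (8 mm along, 6 mm across, 4 mm of the floor, 0.09 rad), handle towards -x and home (drawn under 4 mm); both released and at rest (x of cover in the frame of mat between -0.095 and 0.095 m and y of cover in the frame of mat between -0.065 and 0.065 m and height (world z) of cover below 0.008 m and angle between cover's own z axis and vertical below 0.08 rad and x of gauge in the frame of bed between -0.008 and 0.008 m and y of gauge in the frame of bed between -0.006 and 0.006 m and z of gauge in the frame of bed between 0.006 and 0.014 m and angle between gauge's own z axis and vertical below 0.07 rad and angle between the x axis of gauge and the x axis of bed, either way round below 0.09 rad and value of joint draw below 0.004 m and x of handle in the frame of bed below -0.1 m and linear speed of each of gauge, cover below 0.02 m/s); the robot touches nothing.
It fails at once if the draw handle snaps back (faster than 0.35 m/s) (velocity of joint draw below -0.35 m/s).
It fails at once if a bystander is knocked out of place (moved more than 30 mm) (distance of any of glue, pickup, driver, sander from where it was at the start of the episode above 0.03 m).
It also fails if it takes over 67 s, if anything falls off the work surface, if the arm or the gripper's body presses on something with over 40 N, if the wrist force passes 120 N, or if a joint passes its speed limit or range.

## Working session

There is one attempt and no reset: what is moved stays moved. The work goes in short steps, Python scripts to look and compute and a shell command to move; the robot and the scene stay as the last step left them, time stands still between calls to the robot, and variables do not carry over. Pictures are saved under pics/ and viewed, at most 13 in all, crops included, and the job is handed in when it is done.

```bash
mkdir -p pics; ls; python3 - <<'E'
from workcell import *
import cv2,json
import numpy as np
np.set_printoptions(precision=4,suppress=True)
s=sense();print(s)
for n in("top","side"):
    im=camera(n);cv2.imwrite(f"pics/{n}0.png",im[:,:,::-1])
    c=calibration(n);print(n,{k:np.array(v) if not isinstance(v,str) else v for k,v in c.items()})
c=calibration("wrist");print(c)
a=cv2.imread("pics/top0.png");cv2.imwrite("pics/top0b.png",cv2.resize(a,(800,600),interpolation=cv2.INTER_CUBIC))
E
```

```text
pics
{'t': 0.0, 'joints': array([-1.4653,  0.2913, -0.1541,  1.1267, -0.    ,  1.4315]), 'qd': array([ 0.0008, -0.0001,  0.0008, -0.0008,  0.0017, -0.    ]), 'joint_torque': array([ -0.0002, -53.7142,  33.137 ,   0.0162,  -0.0002,   0.    ]), 'eef_pos': array([ 0.1272, -0.5089,  0.2307]), 'orientation': array([-3.1168, -0.3833, -0.    ]), 'force': array([0.0314, 0.0667, 0.3101]), 'moment': array([ 0.0161, -0.0132, -0.0084]), 'gripper_force': 0.0, 'grip_width': 1.0003477341013018}
top {'camera_matrix': array([[402.0185,   0.    , 255.9033],
       [  0.    , 402.0185, 201.7103],
       [  0.    ,   0.    ,   1.    ]]), 'world_to_cam': array([[ 0.0018, -1.    ,  0.0094, -0.0107],
       [ 0.9941,  0.0028,  0.1088, -0.5023],
       [-0.1088,  0.0092,  0.994 , -1.1885],
       [ 0.    ,  0.    ,  0.    ,  1.    ]])}
side {'camera_matrix': array([[483.8448,   0.    , 256.6788],
       [  0.    , 483.8448, 192.6319],
       [  0.    ,   0.    ,   1.    ]]), 'world_to_cam': array([[-0.9949, -0.1006,  0.0015,  0.5231],
       [ 0.0714, -0.6952,  0.7152, -0.0821],
       [-0.0709,  0.7117,  0.6989, -1.4849],
       [ 0.    ,  0.    ,  0.    ,  1.    ]])}
{'camera_matrix': array([[340.19  ,   0.    , 249.5628],
       [  0.    , 340.19  , 186.7318],
       [  0.    ,   0.    ,   1.    ]]), 'hand_eye': array([[ 0.0021,  0.9549,  0.297 ,  0.076 ],
       [ 1.    , -0.002 , -0.0008, -0.0001],
       [-0.0002,  0.297 , -0.9549, -0.1428],
       [ 0.    ,  0.    ,  0.    ,  1.    ]])}
```

View pics/top0b.png

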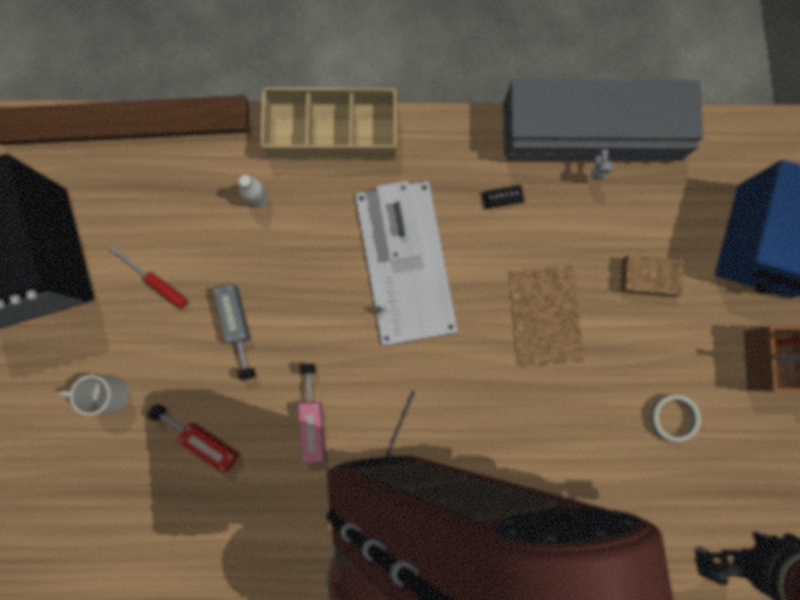

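View pics/side0.png

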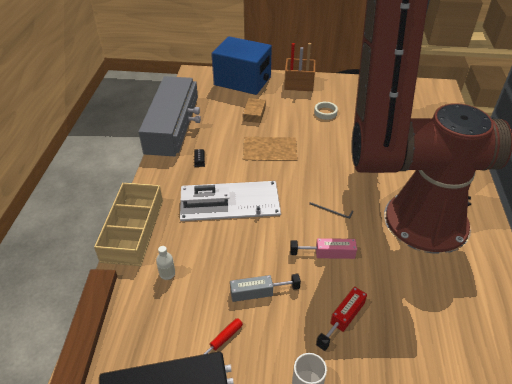

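The top view shows the bed, with corners near (357,195)–(457,331) in the 800-px picture. The cover handle is at (397,219), the grey gauge at (230,314) with its handle at (247,374), and the mat at (546,316). The bed's and gauge's -x ends both face the robot.

```bash
cat > h.py <<'E'
from workcell import *
import cv2, numpy as np
from scipy.spatial.transform import Rotation as Ro
np.set_printoptions(precision=4,suppress=True)
def ray(n,uv,z,st=None):
    """pixel -> world point on plane z"""
    c=calibration(n);K=np.array(c["camera_matrix"])
    u=np.atleast_2d(uv).astype(float)
    d=np.c_[(u-K[:2,2])/K[[0,1],[0,1]],np.ones(len(u))]*[1,-1,-1]
    if n=="wrist":
        T=np.eye(4);T[:3,:3]=Ro.from_rotvec(st["orientation"]).as_matrix();T[:3,3]=st["eef_pos"];M=T@np.array(c["hand_eye"])
    else: M=np.linalg.inv(np.array(c["world_to_cam"]))
    d=d@M[:3,:3].T;o=M[:3,3]
    return o+d*((z-o[2])/d[:,2])[:,None]
def yaw(st):
    x=Ro.from_rotvec(st["orientation"]).as_matrix()[:,0];return np.degrees(np.arctan2(x[1],x[0]))
def shift(st,p,yw=None):
    """tool shift (m) and turn (deg) to bring TCP to p with yaw"""
    R=Ro.from_rotvec(st["orientation"]).as_matrix()
    return R.T@(np.array(p)-st["eef_pos"]), None if yw is None else yaw(st)-yw
E
python3 - <<'E'
from h import *
k=1/1.5625
s=sense();print("yaw",yaw(s))
P=lambda l,z:ray("top",np.array(l)*k,z)
print("bed",P([(357,195),(430,182),(383,343),(457,331)],.01))
ch=P([(397,219)],.081);print("coverh",ch)
g=P([(230,314)],.044);gh=P([(247,374)],.04);print("g",g,gh)
m=P([(546,316)],.003);print("mat",m)
print(shift(s,[ch[0,0]-.0,ch[0,1],.25],10))
print(shift(s,[g[0,0],g[0,1],.23],16))
E
```

```text
yaw 14.027173865850152
bed [[ 0.7463  0.0766  0.01  ]
 [ 0.7739 -0.0699  0.01  ]
 [ 0.4495  0.0231  0.01  ]
 [ 0.4734 -0.1218  0.01  ]]
coverh [[ 0.6785 -0.0034  0.081 ]]
g [[0.5019 0.3141 0.044 ]] [[0.3882 0.2795 0.04  ]]
mat [[ 0.5042 -0.299   0.003 ]]
(array([ 0.6574, -0.3569, -0.0187]), np.float64(4.027173865850152))
(array([ 0.563 , -0.7077,  0.0017]), np.float64(-1.972826134149848))
```

```bash
python3 -m inch '[[0.085,[0.045,-0.026,-0.004],0],[0.085,[0.09,-0.052,-0.008],1],[0.085,[0.13,-0.075,-0.012],1],[0.085,[0.17,-0.1,-0.016],2],[0.085,[0.21,-0.12,-0.02],2],[0.085,[0.25,-0.145,-0.02],3],[0.085,[0.29,-0.17,-0.03],3],[0.085,[0.33,-0.19,-0.03],4],[0.085,[0.37,-0.215,-0.035],4],[0.085,[0.41,-0.24,-0.04],4]]' 60
python3 -c "
from h import *
s=sense();print(yaw(s),shift(s,[.63,-.02,.27],10))"
```

```text
t: 1.1
eef_pos: [0.4678, -0.1754, 0.2712]
orientation: [-3.129, -0.274, 0.001]
force: [0.2, -1.6, 0.3]
grip_width: 0.997
gripper_force: 0.0
10.02152836440129 (array([ 0.1868, -0.1248,  0.0012]), np.float64(0.02152836440128958))
```

```bash
python3 -m inch '[[0.085,[0.04,-0.026,0],0],[0.085,[0.08,-0.052,0],0],[0.085,[0.12,-0.08,0],0],[0.085,[0.16,-0.105,0],0],[0.085,[0.187,-0.125,0],0],[0.085,[0.187,-0.125,0],0],[0.085,[0.187,-0.125,0],0]]'
python3 -c "
from h import *
import pickle
s=sense();im=camera('wrist');pickle.dump((s,im),open('w1.pkl','wb'));print(s['eef_pos'],yaw(s))
cv2.imwrite('pics/w1.png',cv2.resize(im[:,:,::-1],(800,600),interpolation=cv2.INTER_CUBIC))"
```

```text
t: 1.8
eef_pos: [0.6291, -0.0209, 0.2704]
orientation: [-3.129, -0.277, 0.002]
force: [-0.8, -0.4, -0.0]
grip_width: 0.992
gripper_force: 0.0
[ 0.6291 -0.0209  0.2704] 10.10581842043893
```

View pics/w1.png

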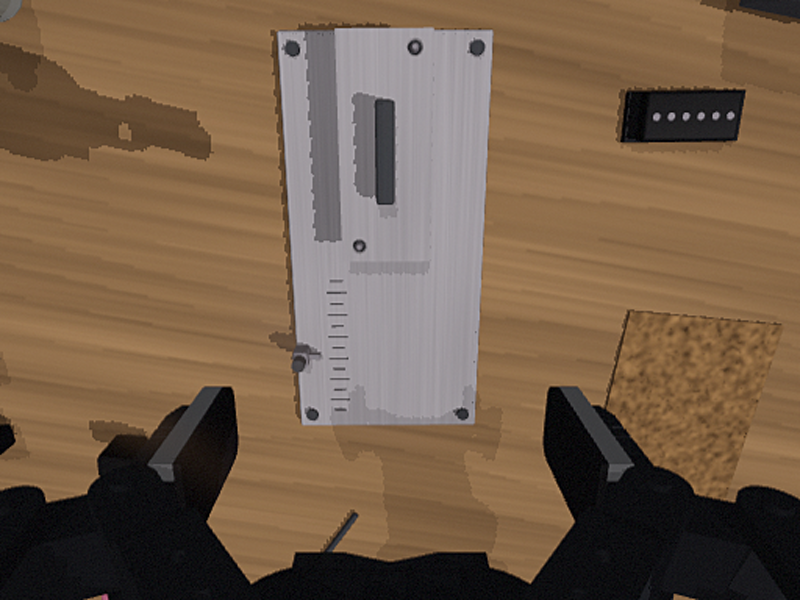

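The wrist view shows the base plate, corners (277,30), (493,30), (302,424) and (474,424). The cover pins are at (415,47) and (360,246), the bar centre is at (385,151), and the pointer tip is near (320,353).

```bash
python3 - <<'E'
from h import *
import pickle
s,im=pickle.load(open('w1.pkl','rb'));k=1/1.5625
P=lambda l,z:ray("wrist",np.array(l)*k,z,s)[:,:2]
c=P([(277,30),(493,30),(302,424),(474,424)],.01)
print(c)
fx=(c[0]+c[1])/2;nx=(c[2]+c[3])/2;d=fx-nx
print("len",np.linalg.norm(d),np.linalg.norm(c[0]-c[1]),"yaw",np.degrees(np.arctan2(d[1],d[0])))
p=P([(415,47),(360,246)],.050);print("pins",p,np.linalg.norm(p[0]-p[1]),"exp",np.hypot(128,38))
dd=p[0]-p[1];yw=np.arctan2(dd[1],dd[0])-np.arctan2(-38,128);print("yaw pins",np.degrees(yw),"orig",p.mean(0))
o=p.mean(0)
ob=nx+(d/np.linalg.norm(d))*.230;print("orig base",ob)
y=np.arctan2(d[1],d[0]);R=np.array([[np.cos(y),-np.sin(y)],[np.sin(y),np.cos(y)]])
print("bar bedframe",(P([(376,98),(394,98),(376,204),(394,204),(385,151)],.071)-ob)@R)
print("tip",(P([(320,353),(320,349)],.018)-ob)@R, "knob",(P([(300,363)],.038)-ob)@R)
print("bar world",P([(385,151)],.071))
b=P([(385,151)],.071)[0]
print(shift(s,[*b,.10],np.degrees(y)))
E
```

```text
[[ 0.752   0.0802]
 [ 0.7785 -0.0661]
 [ 0.4491  0.0235]
 [ 0.4754 -0.1223]]
len 0.3081896661329688 0.14870366382847508 yaw 10.549641705076285
pins [[ 0.753  -0.0146]
 [ 0.6215 -0.0012]] 0.13216131440651344 exp 133.52153384379613
yaw pins 10.712503950992327 orig [ 0.6873 -0.0079]
orig base [ 0.6884 -0.0073]
bar bedframe [[ 0.0314  0.0053]
 [ 0.0313 -0.0056]
 [-0.0326  0.0062]
 [-0.0326 -0.0054]
 [ 0.0003  0.0001]]
tip [[-0.1597  0.0544]
 [-0.1562  0.0543]] knob [[-0.1591  0.0673]]
bar world [[ 0.6886 -0.0071]]
(array([ 0.0613, -0.0031,  0.1703]), np.float64(-0.44382328463735554))
```

```bash
python3 -m inch '[[0.05,[0.03,-0.0015,0.04],-0.4],[0.05,[0.061,-0.003,0.085],-0.4],[0.05,[0.061,-0.003,0.13],-0.4],[0.05,[0.061,-0.003,0.17],-0.4],[0.05,[0.061,-0.003,0.195],-0.4],[0.05,[0.061,-0.003,0.21],-0.4],[0.05,[0.061,-0.003,0.217],-0.4],[0.05,[0.061,-0.003,0.217],-0.4]]'
python3 -m inch '[[0,[0,0,0],0],[0,[0,0,0],0],[0,[0,0,0],0],[0,[0,0,0],0],[0,[0,0,0],0],[0,[0,0,0],0],[0,[0,0,-0.005],0],[0,[0,0,-0.015],0],[0,[0,0,-0.03],0],[0,[0,0,-0.05],0]]' 60
```

```text
t: 2.65
eef_pos: [0.6879, -0.0089, 0.054]
orientation: [-3.129, -0.283, 0.002]
force: [0.7, -0.0, -0.2]
grip_width: 0.59
gripper_force: 0.0
t: 3.65
eef_pos: [0.6882, -0.0078, 0.1047]
orientation: [-3.128, -0.286, 0.002]
force: [-0.0, -0.6, -1.9]
grip_width: 0.119
gripper_force: 59.8
```

```bash
python3 - <<'E'
from h import *
im=cv2.imread('pics/top0.png');a=im[165:240,315:385].astype(int)
print(im[200,350],im[200,312],im[250,350])
pts=ray("top",np.array([(510,270),(574,266),(517,365),(581,362)])/1.5625,.003);print(pts,pts.mean(0))
s=sense();c=pts.mean(0);print(yaw(s),shift(s,[c[0],c[1],.015],5))
E
```

```text
[ 71 104 130] [ 78 110 136] [ 76 105 131]
[[ 0.5963 -0.2293  0.003 ]
 [ 0.6048 -0.3574  0.003 ]
 [ 0.4074 -0.2397  0.003 ]
 [ 0.4135 -0.3658  0.003 ]] [ 0.5055 -0.2981  0.003 ]
10.42990020389315 (array([-0.2321,  0.2524,  0.0899]), np.float64(5.429900203893149))
```

```bash
python3 -m inch '[[0,[-0.02,0.022,-0.01],0],[0,[-0.045,0.05,-0.01],1],[0,[-0.075,0.08,-0.01],2],[0,[-0.105,0.115,-0.01],3],[0,[-0.135,0.147,-0.01],4],[0,[-0.165,0.18,0],5],[0,[-0.195,0.212,0.01],6],[0,[-0.22,0.24,0.02],6],[0,[-0.232,0.252,0.03],6],[0,[-0.232,0.252,0.045],6]]'
python3 -c "
from h import *
s=sense();print(yaw(s),shift(s,[.5055,-.298,.015],4))"
```

```text
t: 4.65
eef_pos: [0.5056, -0.3002, 0.06]
orientation: [3.138, 0.117, 0.002]
force: [0.0, 0.2, -2.0]
grip_width: 0.121
gripper_force: 59.8
4.253874576534621 (array([-0.    , -0.0023,  0.045 ]), np.float64(0.25387457653462064))
```

```bash
python3 -m inch '[[0,[0,0,0.015],0],[0,[0,0,0.03],0],[0,[0,0,0.037],0],[0,[0,0,0.041],0],[0,[0,0,0.043],0],[0,[0,0,0.044],0]]'
```

```text
t: 5.25
eef_pos: [0.5065, -0.2975, 0.0167]
orientation: [3.139, 0.122, 0.001]
force: [-6.1, 4.8, 19.9]
grip_width: 0.121
gripper_force: 62.6
```

```bash
python3 -m inch '[[0.012,[0,0,-0.001],0],[0.05,[0,0,-0.001],0],[0.05,[0,0,-0.001],0],[0.05,[0,0,-0.001],0],[0.05,[0,0,-0.03],0],[0.05,[0,0,-0.075],0],[0.07,[-0.01,-0.04,-0.12],0],[0.085,[-0.02,-0.08,-0.16],-1],[0.085,[-0.02,-0.12,-0.2],-2],[0.085,[-0.02,-0.165,-0.22],-4]]'
python3 -c "
from h import *
s=sense();print(yaw(s),shift(s,[.48,.30,.23],16))
im=camera('wrist');cv2.imwrite('pics/w2.png',im[:,:,::-1])"
```

```text
t: 6.25
eef_pos: [0.4755, -0.1539, 0.2259]
orientation: [3.132, 0.23, 0.004]
force: [1.8, 0.9, -0.0]
grip_width: 0.993
gripper_force: 0.0
8.395000066615003 (array([ 0.0707, -0.4484, -0.0047]), np.float64(-7.604999933384997))
```

View pics/w2.png

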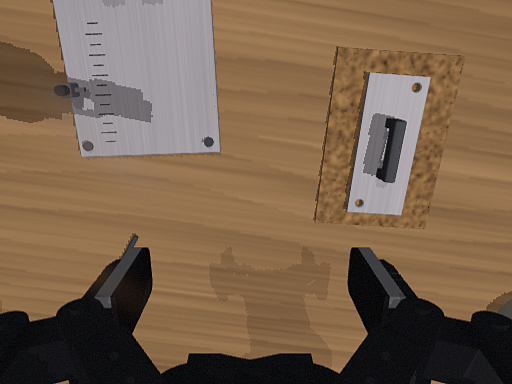

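The cover lies flat in the middle of the mat, at about (390,145). Next I go over the gauge.

```bash
python3 -m inch '[[0.085,[0.006,-0.04,0],-1],[0.085,[0.013,-0.085,0],-2],[0.085,[0.02,-0.13,0],-3],[0.085,[0.028,-0.175,0],-4],[0.085,[0.034,-0.22,0],-5],[0.085,[0.04,-0.265,0],-6],[0.085,[0.05,-0.31,0],-7],[0.085,[0.056,-0.355,0],-8],[0.085,[0.062,-0.4,0],-8],[0.085,[0.07,-0.44,0],-8]]'
python3 -m inch '[[0.085,[0,-0.01,0],0],[0.085,[0,-0.01,0],0],[0.085,[0,-0.01,0],0]]'
python3 -c "
from h import *
import pickle
s=sense();im=camera('wrist');pickle.dump((s,im),open('w3.pkl','wb'));print(s['eef_pos'],yaw(s))
cv2.imwrite('pics/w3.png',cv2.resize(im[:,:,::-1],(800,600),interpolation=cv2.INTER_CUBIC))"
```

```text
t: 7.3
eef_pos: [0.4899, 0.2587, 0.2235]
orientation: [-3.07, -0.525, 0.008]
force: [-0.5, 0.0, -0.6]
grip_width: 0.993
gripper_force: 0.0
t: 7.6
eef_pos: [0.4885, 0.2603, 0.2237]
orientation: [-3.067, -0.528, 0.01]
force: [-0.1, -0.4, 0.1]
grip_width: 0.997
gripper_force: 0.0
[0.4885 0.2603 0.2237] 19.520569816512655
```

View pics/w3.png

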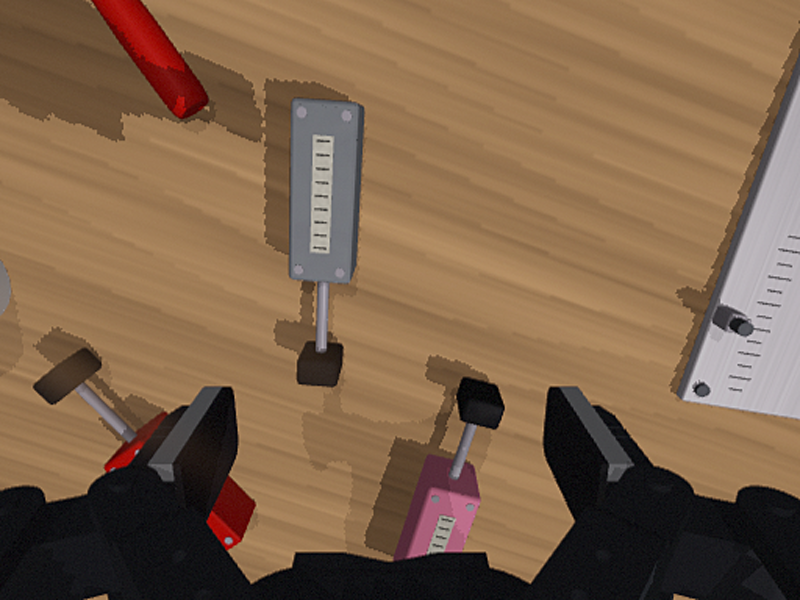

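The wrist view shows the grey gauge. Its top-face screws are at (302,112), (346,116), (298,270) and (340,273), and its handle is at (321,362).

```bash
python3 - <<'E'
from h import *
import pickle
s,im=pickle.load(open('w3.pkl','rb'));k=1/1.5625
print(s['joints'])
print(Ro.from_rotvec(s['orientation']).as_matrix())
P=lambda l,z:ray("wrist",np.array(l)*k,z,s)[:,:2]
c=P([(302,112),(346,116),(298,270),(340,273)],.044);m=c.mean(0)
d=c[:2].mean(0)-c[2:].mean(0);y=np.degrees(np.arctan2(d[1],d[0]))
h=P([(321,350)],.042)[0]
print("gauge",m,y,np.linalg.norm(d),"handle",h,np.linalg.norm(h-m),np.degrees(np.arctan2(*(m-h)[::-1])))
print("bed knob",P([(741,327)],.038))
t=sense();print(t['eef_pos'],shift(t,[*m,.10],y))
E
```

```text
[ 0.3397  0.3477 -0.0928  1.1316  0.0302  3.1406]
[[ 0.9425  0.334  -0.0112]
 [ 0.3341 -0.9421  0.028 ]
 [-0.0012 -0.0302 -0.9995]]
gauge [0.5062 0.3162] 15.592313308507874 0.09444968499007214 handle [0.4089 0.2863] 0.10180018857545929 17.111965739082223
bed knob [[0.5177 0.0351]]
[0.4886 0.2602 0.2238] (array([ 0.0354, -0.0431,  0.1251]), np.float64(3.910355150352613))
```

Joint 6 is at its limit, so I'll make a half turn the other way while moving over the gauge.

```bash
python3 -m inch '[[0.085,[0,0,0],-8.5],[0.085,[0,0,0],-17],[0.085,[0,0,0],-25.5],[0.085,[0,0,0],-34],[0.085,[0,0,0],-42.5],[0.085,[0,0,0],-51],[0.085,[0,0,0],-59.5],[0.085,[0,0,0],-68],[0.085,[0,0,0],-76.5],[0.085,[0,0,0],-85]]'
python3 -m inch '[[0.085,[0,0,0],-8.5],[0.085,[0,0,0],-17],[0.085,[0,0,0],-25.5],[0.085,[0,0,0],-34],[0.085,[0,0,0],-42.5],[0.085,[0,0,0],-51],[0.085,[0,0,0],-59.5],[0.085,[0,0,0],-68],[0.085,[0,0,0],-76.5],[0.085,[0,0,0],-85]]'
python3 -c "
from h import *
s=sense();print(yaw(s),s['joints'],shift(s,[.506,.316,.17],-164.4))"
```

```text
t: 8.65
eef_pos: [0.4888, 0.2601, 0.224]
orientation: [-1.9, -2.469, -0.025]
force: [0.8, -0.3, -0.4]
grip_width: 0.999
gripper_force: 0.0
t: 9.65
eef_pos: [0.4888, 0.2601, 0.224]
orientation: [0.268, -3.122, -0.046]
force: [1.0, 0.1, -0.3]
grip_width: 0.997
gripper_force: 0.0
-170.16400809323795 [ 0.339   0.3472 -0.0926  1.1314  0.0304  0.1675] (array([-0.0268,  0.0505,  0.0554]), np.float64(-5.764008093237948))
```

```bash
python3 -m inch '[[0.085,[-0.013,0.025,0.01],-3],[0.085,[-0.027,0.05,0.03],-5.8],[0.085,[-0.027,0.05,0.055],-5.8],[0.085,[-0.027,0.05,0.055],-5.8],[0.085,[-0.027,0.05,0.055],-5.8]]'
python3 -c "
from h import *
import pickle
s=sense();im=camera('wrist');pickle.dump((s,im),open('w4.pkl','wb'));print(s['eef_pos'],yaw(s))
cv2.imwrite('pics/w4.png',cv2.resize(im[:,:,::-1],(800,600),interpolation=cv2.INTER_CUBIC))"
```

```text
t: 10.15
eef_pos: [0.5063, 0.3155, 0.1705]
orientation: [0.417, -3.106, -0.046]
force: [-0.2, -0.6, -0.1]
grip_width: 0.993
gripper_force: 0.0
[0.5063 0.3155 0.1705] -164.69304228599384
```

View pics/w4.png

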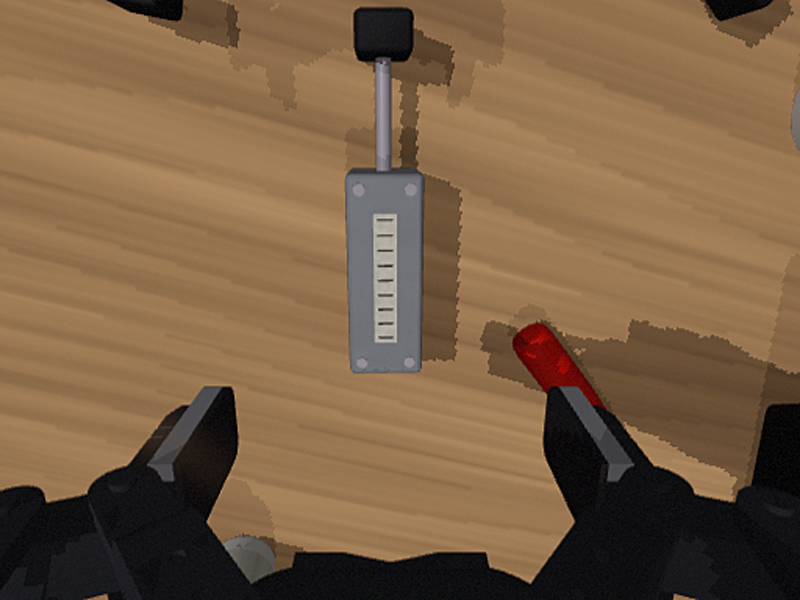

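The gauge is centred below, with screws at (359,190), (411,190), (362,364) and (409,363). The driver's handle end is at (535,335), about 60 mm to the side.

```bash
python3 - <<'E'
from h import *
import pickle
s,im=pickle.load(open('w4.pkl','rb'));k=1/1.5625
P=lambda l,z:ray("wrist",np.array(l)*k,z,s)[:,:2]
c=P([(359,190),(411,190),(362,364),(409,363)],.044);m=c.mean(0)
d=-c[:2].mean(0)+c[2:].mean(0);y=np.degrees(np.arctan2(d[1],d[0]))
h=P([(384,34)],.042)[0]
print("gauge",m,y,np.linalg.norm(d),"handle",h,np.linalg.norm(h-m),np.degrees(np.arctan2(*(m-h)[::-1])))
t=sense()
dr=P([(517,340),(545,325)],.02);R=Ro.from_rotvec(t['orientation']).as_matrix()
print("driver in tool xy",(np.c_[dr,[.02,.02]]-[*m,.02])@R)
print(t['eef_pos'],shift(t,[*m,.024],y-180))
E
```

```text
gauge [0.5074 0.3175] 15.43135857908927 0.09488652234821587 handle [0.3929 0.2856] 0.1189141636538404 15.545275579607301
driver in tool xy [[-0.0441  0.0794  0.0023]
 [-0.0346  0.0955  0.0028]]
[0.5069 0.3158 0.1713] (array([-0.0013, -0.003 ,  0.1473]), np.float64(-0.12528173729180025))
```

```bash
python3 -m inch '[[0.07,[-0.001,-0.003,0.04],0],[0.07,[-0.001,-0.003,0.085],0],[0.07,[-0.001,-0.003,0.12],0],[0.07,[-0.001,-0.003,0.145],0],[0.07,[-0.001,-0.003,0.154],0],[0.07,[-0.001,-0.003,0.154],0],[0.05,[-0.001,-0.003,0.154],0],[0.03,[-0.001,-0.003,0.154],0],[0.03,[-0.001,-0.003,0.154],0],[0.03,[-0.001,-0.003,0.154],0]]' 50
python3 -m inch '[[0.03,[0,0,0],0],[0.03,[0,0,0],0],[0.03,[0,0,0],0],[0.03,[0,0,-0.005],0],[0.03,[0,0,-0.02],0],[0.03,[0,0,-0.05],0],[0.03,[0,0,-0.09],0],[0.03,[0,0,-0.12],0]]'
python3 -c "
from h import *
s=sense();print(yaw(s),shift(s,[.688,-.0075,.13],10.6-180))"
```

```text
t: 11.2
eef_pos: [0.5081, 0.3188, 0.0184]
orientation: [0.42, -3.109, -0.048]
force: [-1.3, -0.7, 9.4]
grip_width: 0.458
gripper_force: 50.6
t: 12.0
eef_pos: [0.5082, 0.315, 0.1388]
orientation: [0.42, -3.108, -0.048]
force: [0.2, 0.2, -4.3]
grip_width: 0.46
gripper_force: 51.2
-164.61507159132327 (array([-0.0878, -0.3588, -0.0024]), np.float64(4.784928408676734))
```

```bash
python3 -m inch '[[0.03,[-0.006,-0.025,0],0.5],[0.03,[-0.015,-0.06,0],1],[0.03,[-0.024,-0.1,0],2],[0.03,[-0.034,-0.14,0],3],[0.03,[-0.044,-0.18,0],4],[0.03,[-0.054,-0.22,0],4.8],[0.03,[-0.064,-0.26,0],4.8],[0.03,[-0.074,-0.3,0],4.8],[0.03,[-0.083,-0.335,0],4.8],[0.03,[-0.088,-0.359,0],4.8]]'
python3 -m inch '[[0.03,[0,0,0.02],0],[0.03,[0,0,0.04],0],[0.03,[0,0,0.05],0],[0.03,[0,0,0.05],0],[0.03,[0,0,0.05],0]]'
python3 -c "
from h import *
import pickle
s=sense();im=camera('wrist');pickle.dump((s,im),open('w5.pkl','wb'));print(s['eef_pos'],yaw(s))
cv2.imwrite('pics/w5.png',cv2.resize(im[:,:,::-1],(800,600),interpolation=cv2.INTER_CUBIC))"
```

```text
t: 13.0
eef_pos: [0.6889, -0.0103, 0.1252]
orientation: [0.286, -3.121, -0.046]
force: [-1.0, 0.8, -4.0]
grip_width: 0.457
gripper_force: 51.1
t: 13.5
eef_pos: [0.6876, -0.0061, 0.0757]
orientation: [0.289, -3.12, -0.046]
force: [0.8, 0.2, -3.4]
grip_width: 0.458
gripper_force: 51.2
[ 0.6876 -0.0061  0.0757] -169.39634923556426
```

View pics/w5.png

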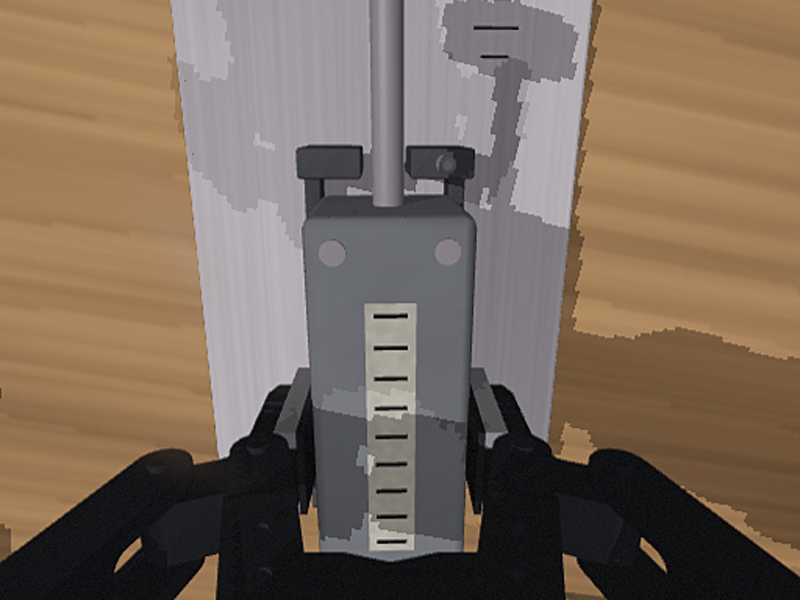

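The slotted end wall shows at rows 147–178, with its slot at columns 362–407 and a pin at (447,163). The gauge's near screws are at (332,252) and (447,252).

```bash
python3 - <<'E'
from h import *
import pickle
s,im=pickle.load(open('w5.pkl','rb'));k=1/1.5625
yb=np.radians(10.6);R=np.array([[np.cos(yb),-np.sin(yb)],[np.sin(yb),np.cos(yb)]]);o=np.array([.688,-.0074])
P=lambda l,z:(ray("wrist",np.array(l)*k,z,s)[:,:2]-o)@R
print("pin",P([(447,160)],.05),"exp -64,19")
print("wall outer corners/slot",P([(297,147),(362,147),(407,147),(474,147),(297,178),(474,178)],.042))
print("base edges",P([(183,150),(579,150)],.01))
print("screws",P([(332,252),(447,252)],.1015),"tcp",(s['eef_pos'][:2]-o)@R)
print("scale mid top/bot",P([(390,316),(390,542)],.1015))
E
```

```text
pin [[-0.0662  0.0199]] exp -64,19
wall outer corners/slot [[-0.0698 -0.0272]
 [-0.0698 -0.0065]
 [-0.0698  0.008 ]
 [-0.0698  0.0296]
 [-0.0601 -0.0277]
 [-0.06    0.0301]]
base edges [[-0.0676 -0.0743]
 [-0.0678  0.076 ]]
screws [[-0.0489 -0.0123]
 [-0.0488  0.0137]] tcp [-0.0001  0.0014]
scale mid top/bot [[-0.0335  0.0008]
 [ 0.0311  0.0009]]
```

The gauge is aligned to within about 1 mm, so I go straight down.

```bash
python3 -c "
from h import *
s=sense();print(shift(s,[.6876,-.0062,.030],-169.4),s['eef_pos'])"
```

```text
(array([ 0.0002, -0.0013,  0.0461]), np.float64(0.0019513732247844473)) [ 0.688  -0.0062  0.0761]
```

```bash
python3 -m inch '[[0.03,[0,-0.0005,0.01],0],[0.03,[0,-0.001,0.02],0],[0.03,[0,-0.001,0.03],0],[0.03,[0,-0.0012,0.038],0],[0.03,[0,-0.0013,0.042],0],[0.03,[0,-0.0013,0.045],0],[0.03,[0,-0.0013,0.046],0]]'
```

```text
t: 14.25
eef_pos: [0.687, -0.0062, 0.0286]
orientation: [0.289, -3.119, -0.046]
force: [-0.1, 0.1, -3.7]
grip_width: 0.46
gripper_force: 51.3
```

```bash
python3 -m inch '[[0.03,[0,0,0],0],[0.03,[0,0,0.0005],0],[0.03,[0,0,0.001],0],[0.03,[0,0,0.0015],0]]'
```

```text
t: 14.65
eef_pos: [0.6875, -0.0063, 0.0285]
orientation: [0.289, -3.121, -0.046]
force: [-4.3, -0.4, 9.3]
grip_width: 0.457
gripper_force: 53.0
```

```bash
python3 -m inch '[[0.042,[0,0,0],0],[0.048,[0,0,0],0],[0.055,[0,0,0],0],[0.06,[0,0,0],0],[0.065,[0,0,0],0],[0.065,[0,0,-0.01],0],[0.065,[0,0,-0.04],0],[0.065,[0.03,0,-0.075],0],[0.065,[0.07,0,-0.11],0],[0.065,[0.1,0,-0.13],0]]'
python3 -m inch '[[0.065,[0,0,0],0],[0.065,[0,0,0],0],[0.065,[0,0,0],0]]'
python3 -c "
from h import *
import pickle
s=sense();im=camera('wrist');pickle.dump((s,im),open('w6.pkl','wb'));print(s['eef_pos'],yaw(s))
cv2.imwrite('pics/w6.png',cv2.resize(im[:,:,::-1],(800,600),interpolation=cv2.INTER_CUBIC))"
```

```text
t: 15.65
eef_pos: [0.5897, -0.0287, 0.1607]
orientation: [0.289, -3.122, -0.045]
force: [-0.1, -0.1, 0.0]
grip_width: 0.759
gripper_force: 0.0
t: 15.95
eef_pos: [0.5908, -0.0282, 0.1574]
orientation: [0.289, -3.12, -0.046]
force: [-0.5, 0.0, -0.7]
grip_width: 0.761
gripper_force: 0.0
[ 0.5908 -0.0282  0.1574] -169.4116062972454
```

View pics/w6.png

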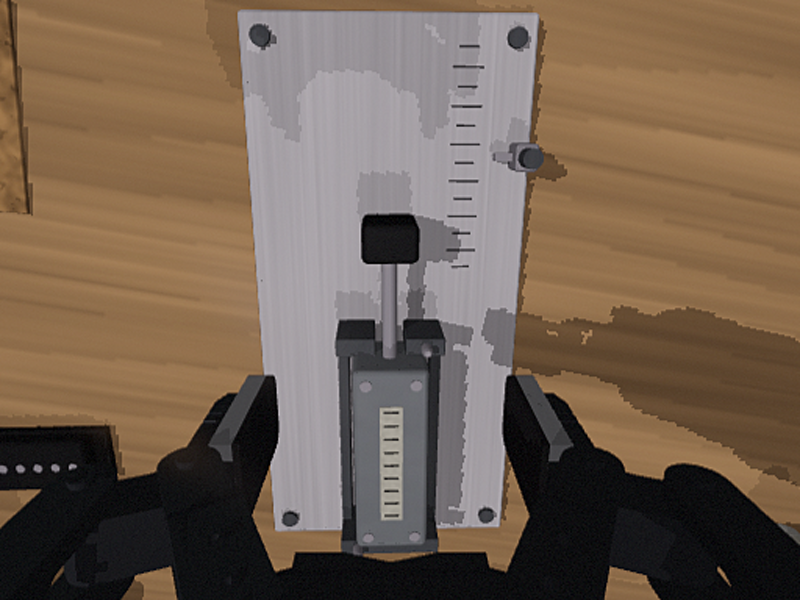

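The gauge sits in the trough. The pointer tip is at (494,156), the handle block spans columns 361–419 and rows 214–264, and the base corners are (238,10), (540,13), (275,529) and (501,526).

```bash
python3 - <<'E'
from h import *
import pickle
s,im=pickle.load(open('w6.pkl','rb'));k=1/1.5625
W=lambda l,z:ray("wrist",np.array(l)*k,z,s)[:,:2]
c=W([(238,10),(540,13),(275,529),(501,526)],.01)
nx=c[:2].mean(0);fx=c[2:].mean(0);d=fx-nx;y=np.arctan2(d[1],d[0])
R=np.array([[np.cos(y),-np.sin(y)],[np.sin(y),np.cos(y)]])
o=nx+d/np.linalg.norm(d)*.230
print("yaw",np.degrees(y),"len",np.linalg.norm(d),"o",o)
P=lambda l,z:(W(l,z)-o)@R
print("tip",P([(494,152),(494,156),(494,160)],.018),"knob",P([(531,158)],.038))
print("wall",P([(340,321),(440,321)],.042),"pin",P([(428,349)],.05))
print("screws",P([(365,387),(417,387),(368,538),(414,537)],.054))
print("handle edge +x top",P([(362,264),(418,264),(390,220)],.052))
h=o+R@[-.120,0]
t=sense();print(t['eef_pos'],shift(t,[*h,.03],np.degrees(y)-180))
a=cv2.resize(im[50:190,220:360,::-1],(780,780)[:1]+(560,) if 0 else (560,560),interpolation=cv2.INTER_CUBIC);cv2.imwrite('pics/w6c.png',a)
E
```

```text
yaw 10.525872166679198 len 0.30738673935624217 o [ 0.6877 -0.0057]
tip [[-0.1635  0.0537]
 [-0.1615  0.0538]
 [-0.1594  0.0539]] knob [[-0.1615  0.0674]]
wall [[-0.0799 -0.0265]
 [-0.0794  0.0253]] pin [[-0.0672  0.0186]]
screws [[-0.0482 -0.0137]
 [-0.0478  0.013 ]
 [ 0.0461 -0.013 ]
 [ 0.0461  0.013 ]]
handle edge +x top [[-0.1126 -0.0145]
 [-0.1125  0.0125]
 [-0.1338 -0.0011]]
[ 0.5907 -0.0281  0.157 ] (array([0.0197, 0.0005, 0.1272]), np.float64(0.06916801542780604))
```

View pics/w6c.png

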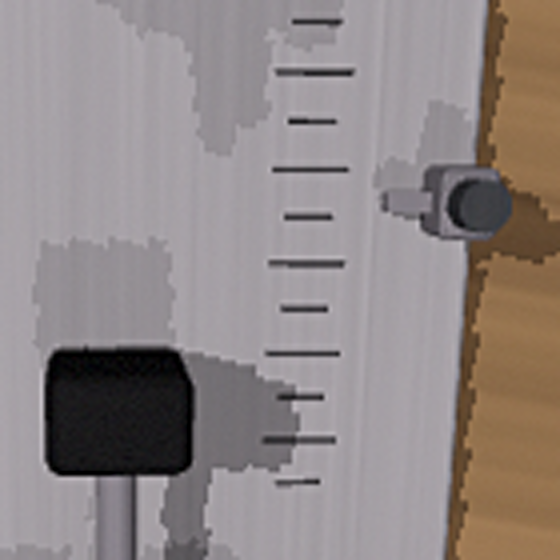

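Crop: the pointer bar is at row 202, tip column 383. The ticks are at rows 482, 440, 397, 353, 309, 263, 217 and 169, which makes a useful ruler.

```bash
python3 - <<'E'
from h import *
import pickle
s,im=pickle.load(open('w6.pkl','rb'))
y=np.radians(10.53);R=np.array([[np.cos(y),-np.sin(y)],[np.sin(y),np.cos(y)]]);o=np.array([.6877,-.0057])
Q=lambda l,z:(ray("wrist",np.array(l)/4+[220,50],z,s)[:,:2]-o)@R
r=[22,72,121,169,217,263,309,353,397,440,482]
print(Q([(310,v) for v in r],.01)[:,0])
print("tip",Q([(383,202)],.018),"handle +x edge",Q([(118,474)],.052),"-x top edge?",Q([(118,348),(118,358)],.052),"-x bottom",Q([(118,348)],.016))
s1,_=pickle.load(open('w1.pkl','rb'))
print("w1 ticks",((ray("wrist",np.array([(337,v) for v in (281,292,304,314,326,337,347,358,369,379,390,399,410)])/1.5625,.01,s1)[:,:2]-[.6884,-.0073])@R)[:,0])
# tool x world z-component, shift to grasp handle
h=o+R@[-.121,0.0];t=sense();print(shift(t,[*h,.03],10.53-180),Ro.from_rotvec(t['orientation']).as_matrix())
E
```

```text
[-0.1955 -0.186  -0.1766 -0.1671 -0.1574 -0.148  -0.1384 -0.129  -0.1194
 -0.1099 -0.1004]
tip [[-0.1609  0.0535]] handle +x edge [[-0.1128 -0.0011]] -x top edge? [[-0.1365 -0.0012]
 [-0.1347 -0.0012]] -x bottom [[-0.131  -0.0001]]
w1 ticks [-0.1018 -0.1109 -0.121  -0.1295 -0.1398 -0.1494 -0.1583 -0.1681 -0.1781
 -0.1873 -0.1976 -0.2061 -0.2166]
(array([0.0207, 0.0005, 0.1272]), np.float64(0.06504018210699769)) [[-0.9829 -0.1836 -0.0116]
 [-0.1839  0.9825  0.0289]
 [ 0.0061  0.0305 -0.9995]]
```

```bash
python3 -m inch '[[0.05,[0.021,0.0005,0.03],0],[0.05,[0.021,0.0005,0.07],0],[0.05,[0.021,0.0005,0.1],0],[0.05,[0.021,0.0005,0.125],0],[0.05,[0.021,0.0003,0.135],0],[0.05,[0.021,0.0003,0.135],0],[0.04,[0.021,0.0003,0.135],0],[0.02,[0.021,0.0003,0.135],0],[0.02,[0.021,0.0003,0.135],0],[0.02,[0.021,0.0003,0.135],0]]' 50
python3 -m inch '[[0.02,[0,0,0],0],[0.02,[0,0,0],0],[0.02,[0,0,0],0]]' 50
```

```text
t: 17.0
eef_pos: [0.5691, -0.0283, 0.0241]
orientation: [0.289, -3.122, -0.045]
force: [0.5, -1.3, 3.4]
grip_width: 0.316
gripper_force: 52.0
t: 17.3
eef_pos: [0.5689, -0.0283, 0.0237]
orientation: [0.289, -3.122, -0.045]
force: [-0.2, -0.5, 4.6]
grip_width: 0.318
gripper_force: 52.1
```

```bash
python3 -m inch '[[0.02,[0.003,0,0],0],[0.02,[0.008,0,0],0],[0.02,[0.013,0,0],0],[0.02,[0.018,0,0],0],[0.02,[0.023,0,0],0],[0.02,[0.028,0,0],0],[0.02,[0.033,0,0],0],[0.02,[0.037,0,0],0],[0.02,[0.039,0,0],0],[0.02,[0.039,0,0],0]]' 50
python3 -c "
from h import *
s=sense();print(s['eef_pos'],s['force'],s['grip_width'])
a=camera('side')[:,:,::-1][170:230,170:290];b=camera('wrist')[:,:,::-1]
cv2.imwrite('pics/d.png',np.vstack([cv2.resize(a,(600,300),interpolation=cv2.INTER_CUBIC),cv2.resize(b[60:360,50:470],(600,300))]))"
```

```text
t: 18.3
eef_pos: [0.5296, -0.035, 0.0233]
orientation: [0.289, -3.12, -0.047]
force: [5.6, 1.3, 2.6]
grip_width: 0.316
gripper_force: 51.6
[ 0.5296 -0.035   0.0233] [5.5865 1.2978 2.5741] 0.3158951068322158
```

View pics/d.png

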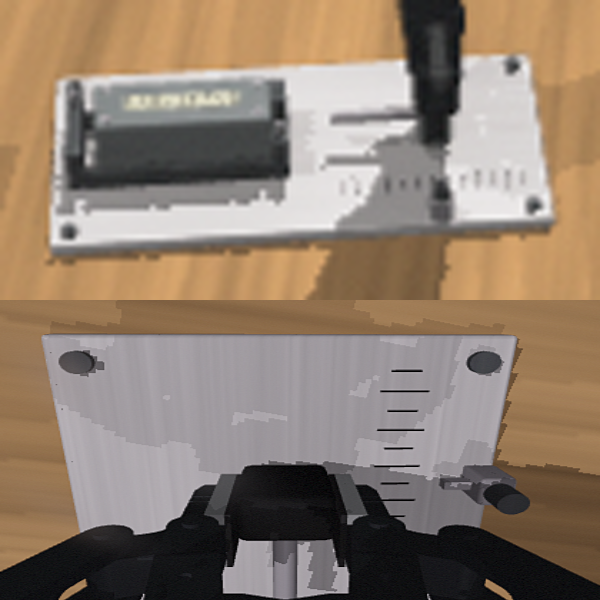

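The side view shows the fingers in line with the marker and the gauge still in its trough. In the wrist view the pointer tip is at composite (441,483), and the handle's rear top edge is at row ~540.

```bash
python3 - <<'E'
from h import *
s=sense()
y=np.radians(10.53);R=np.array([[np.cos(y),-np.sin(y)],[np.sin(y),np.cos(y)]]);o=np.array([.6877,-.0057])
Q=lambda l,z:(ray("wrist",[(50+u*.7,60+v-300) for u,v in l],z,s)[:,:2]-o)@R
print("tip",Q([(441,483)],.018),"base near edge",Q([(44,335),(516,335)],.01))
print("handle top +x",Q([(285,540)],.052),"-x bottom/top",Q([(285,466)],.016),Q([(285,466),(285,478)],.052))
print("tcp",(s['eef_pos'][:2]-o)@R)
E
```

```text
tip [[-0.1613  0.0535]] base near edge [[-0.2303 -0.0734]
 [-0.2306  0.0733]]
handle top +x [[-0.1543 -0.0006]] -x bottom/top [[-0.17    0.0004]] [[-0.1857 -0.0007]
 [-0.1809 -0.0007]]
tcp [-0.1605  0.    ]
```

Handle and pointer agree to within about 2 mm. I hold for a second, then ease it home.

```bash
python3 -m inch '[[0.02,[0,0,0],0],[0.02,[0,0,0],0],[0.02,[0,0,0],0],[0.02,[0,0,0],0],[0.02,[0,0,0],0],[0.02,[0,0,0],0],[0.02,[0,0,0],0],[0.02,[0,0,0],0],[0.02,[0,0,0],0],[0.02,[0,0,0],0]]'
python3 -m inch '[[0.02,[-0.003,0,0],0],[0.02,[-0.007,0,0],0],[0.02,[-0.012,0,0],0],[0.02,[-0.017,0,0],0],[0.02,[-0.022,0,0],0],[0.02,[-0.027,0,0],0],[0.02,[-0.031,0,0],0],[0.02,[-0.035,0,0],0],[0.02,[-0.038,0,0],0],[0.02,[-0.0385,0,0],0]]'
python3 -m inch '[[0.02,[-0.0005,0,0],0],[0.02,[-0.0005,0,0],0],[0.02,[-0.0005,0,0],0],[0.02,[-0.0005,0,0],0]]'
python3 -c "
from h import *
s=sense();print(s['eef_pos'],s['force'])"
```

```text
t: 19.4
eef_pos: [0.53, -0.035, 0.0233]
orientation: [0.289, -3.121, -0.047]
force: [6.0, 1.2, 2.9]
grip_width: 0.32
gripper_force: 51.6
t: 20.4
eef_pos: [0.5665, -0.0282, 0.0229]
orientation: [0.288, -3.117, -0.046]
force: [-3.3, -0.9, 10.6]
grip_width: 0.316
gripper_force: 52.2
t: 20.8
eef_pos: [0.5665, -0.0282, 0.0228]
orientation: [0.288, -3.117, -0.046]
force: [-2.5, -1.0, 8.6]
grip_width: 0.318
gripper_force: 52.2
[ 0.5665 -0.0282  0.0228] [-2.4663 -1.0057  8.5608]
```

The handle is at its stop: the tool force has reversed to -2.5 N. Releasing.

```bash
python3 -m inch '[[0.03,[0,0,0],0],[0.035,[0,0,0],0],[0.04,[0,0,0],0],[0.05,[0,0,0],0],[0.05,[0,0,0],0],[0.05,[0,0,-0.01],0],[0.05,[0,0,-0.03],0],[0.05,[0,0,-0.06],0],[0.05,[0,0,-0.1],0],[0.05,[0.02,0,-0.14],0]]'
python3 -m inch '[[0.05,[0,0,0],0],[0.05,[0,0,0],0],[0.05,[0,0,0],0]]'
python3 -c "
from h import *
s=sense();im=camera('wrist');sd=camera('side')
cv2.imwrite('pics/f.png',np.vstack([im,sd])[:,:,::-1][::1])
cv2.imwrite('pics/f.png',cv2.resize(np.hstack([im[:,:,::-1],sd[:,:,::-1]]),(800,300)))
print(s['eef_pos'],s['force'])
print(shift(s,[.58,-.03,.16]))"
```

```text
t: 21.8
eef_pos: [0.5511, -0.0357, 0.1651]
orientation: [0.29, -3.121, -0.046]
force: [1.1, 0.4, 0.8]
grip_width: 0.585
gripper_force: 0.0
t: 22.1
eef_pos: [0.5496, -0.0356, 0.1626]
orientation: [0.289, -3.119, -0.047]
force: [-0.3, 0.8, 0.6]
grip_width: 0.584
gripper_force: 0.0
[ 0.5496 -0.0356  0.1626] [-0.281   0.8444  0.5569]
(array([-0.0309, -0.0002,  0.0024]), None)
```

View pics/f.png

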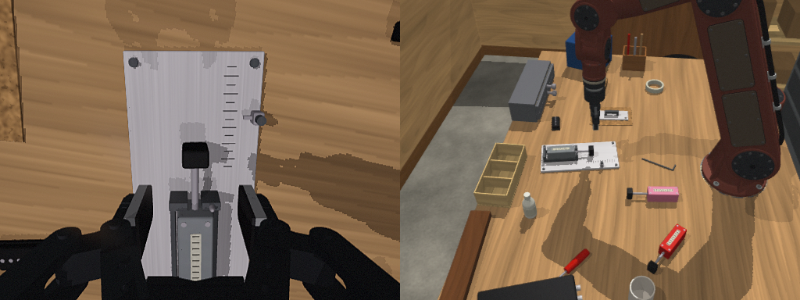

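The gauge is in the trough with its handle home, the cover is on the mat, and the robot is clear.

```bash
python3 -c "
from workcell import *
print(hand_in())"
```

```text
the job is handed in; nothing more can be done
None
```

The job is handed in with no verdict shown: in the last pictures the cover lies on the mat and the gauge sits in the trough with its handle home, after being held about 1 s within roughly 2 mm of the pointer.

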